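Open the egg-wash tablet jar in its clamp holder

TASK

Open the jar of egg-wash tablets: first push the holder's swung-open gate fully shut, until it snaps past its spring catch and stays, so that the jar cannot turn; then unscrew the tight blue cap anticlockwise (about a quarter turn) until it comes free, without lifting the jar out of the holder. Finish while still gripping the cap, holding it level and still over the open jar with its underside about 2 cm above the jar's mouth. Do not put it down or let go of it at the end, and leave the egg tray, the green mug and the brush where they are.

Things in the scene. Friction and masses are not known exactly. Their poses are not given: they have to be found in the camera images.
- holder: steel jar holder fixed on the table, turned up to 0.3 rad; origin under the jar bay's centre, at table height. x points away from the gate to the back wall, y towards the hinge, z up. Walls on three sides, 75 mm high; the gate is the fourth side (-x). At the gate's free edge (-y) stands the black catch post, 62 mm high.
- gate (a joint): gate angle (rad): 0 = fully shut, grows as it swings open towards the robot (to 1.3). Begins at 0.5 to 0.85. It moves easily and stays where it is left, down to about 0.09; then it must be pushed over a spring roller (about 10 N at the free edge) until past 0.04, where the spring pulls it to 0 and holds it.
- gate_hinge (a point): on the gate's vertical hinge line, level with the gate's top edge (75 mm above the table); fixed to the holder, axes as the holder's. The jar's axis stands 41 mm along x and 56 mm along -y from here. The shut gate runs from here along -y.
- gate_push (a point): where to push: on the gate's outer face in its yellow plate, 110 mm from the hinge line, 62 mm above the table. The gate is 10 mm thick (hinge line in its mid-plane), 138 mm wide, its top at 75 mm. Axes turn with the gate: x into it (push this way), y towards the hinge, z up. Stay within 25 mm of it sideways: the catch post begins 46 mm beyond (-y).
- jar: white plastic jar, 0.4 to 0.8 kg, loose in the holder; origin at the centre of its underside, 8 mm above the table; z up. Body 84 mm in diameter, 72 mm high, with one flat face (-x, at the gate). While the gate is open the jar turns with the cap; the shut gate blocks the flat (0.15 rad of play). Shoulder up to 80 mm, then a neck 37 mm in diameter.
- jar_mouth (a point): centre of the jar's mouth, on top of the neck, 106 mm above the jar's underside (114 mm above the table). Axes as the jar's. Two lugs stick out from the neck at +x and -x; the cap's own two lugs, at its +x and -x, hook under them.
- cap_center (a point): centre, half-way up, of the blue ribbed round cap: 60 mm in diameter, 28 mm high, 50 g. On the jar it spans 98 to 126 mm above the table, this point being 2 mm below the mouth. z up; x along the white line on its top. Grip it across its diameter from above, fingertips no lower than 92 mm above the table (shoulder at 88).
- cap_mark (a point): on the cap's top at the outer end of the white line, 26 mm from the axis. Yaw of the line relative to jar x: 0 to 0.26 rad at the start. A springy liner makes it stiff to turn (0.3 to 0.6 N m); it does not rise until the lugs let go, at about 0.85 rad anticlockwise from jar x, where it pops up 1 to 2 mm; from 1.0 to 2.1 rad (a stop) it lifts straight off.
- egg_tray: yellow tray with six white eggs, 105 x 155 mm, 66 mm high, origin at the centre of its underside; not to be moved.
- measuring_mug: green plastic mug, 80 mm in diameter, 90 mm high, handle on its +y, origin at the centre of its underside; not to be moved.
- brush: brush lying on the table beyond the holder, along its own x; origin under its middle; not to be moved.
Things that resemble listed ones, but are neither listed nor needed, are in the scene too. Of the things shaped like the part that bears cap_center, the blue one is meant.

How it is judged:
By the outcome, as a careful person would: the job done as asked, in the order asked, and still so for the second after the job is handed in, while the arm keeps its last pose, push and grip.
It also fails if it takes over 58 s, if anything falls off the work surface, if the arm or the gripper's body presses on something with over 40 N, if the wrist force passes 120 N, or if a joint passes its speed limit or range.

ROBOT

A 6-joint arm with a two-finger parallel gripper is mounted at the origin on the work surface. World frame = base frame: x ahead of the robot, y to its left, z up, the work surface at z = 0. Lengths are in mm, angles in rad, forces in N, time in s.
With the tool pointing down it reaches from about 275 to 850 mm from the base axis. Payload 19 kg.
Tool frame: the origin (TCP) lies at the very end of the fingers, on their centre line; the grasp point (between the pads) lies 19 mm behind it (robot.grip_point_offset is the distance from the TCP to the grasp point, in mm); z points along the fingers, y is the direction in which the jaws open and shut (so a half turn about z gives the same grasp; the last joint's range is limited). The gripper opens to 85 mm and grips with 20 to 120 N. Pads are 22 mm wide; open, the fingers measure 114 mm over their backs; the gripper's body (76 mm by 85 mm) begins 54 mm behind the grasp point. The pads swing forward as they close: fully open they stand 13 mm farther back than shut.
Start: joints at [-1.428, 0.15, 1.437, -0, 1.554, -0.134], TCP at [157.11, -553.088, 231.267] pointing down, gripper open.
Joint ranges: [-2.8, 2.8], [-0.68, 2.1], [0.12, 2.68], [-1.39, 4.53], [0.16, 2.79], [-2.81, 2.81]. Speed limits (rad/s): [1.89, 1.89, 2.22, 3.01, 3.01, 3.01].

INTERFACE

Orientations are given as a rotation vector (axis times angle).
In Python, from bench import sensors, optics, workorder, robot gives the robot as it stands.
- The arm moves only by the shell command python3 -m crank 'ROWS'. ROWS is JSON, a list of rows, each a list of 3 entries, a list of its own where there are three numbers: the shift along the tool's x, y, z in units of 30 mm (1.0 is 30 mm), then the turn about the tool's z in units of 6 degrees (1.0 is 6 degrees), then the gripper's target within -1 to 1 (fully open at 1, half-way at 0, shut at -1). In form: [[[x, y, z], twist, grip], ...]. A call has 1 to 10 rows; each row shifts and turns the commanded pose from where the row before left it, along the tool's axes as they then stand; what a row does not reach is not made up. A row lasts 1/10 s, in which the tool goes at most 50 mm and 8.59 degrees, less where a joint would pass 70% of its speed; a pose out of reach is approached as far as the arm can. A call is refused whole if a number of a shift passes 1 or a number of a turn 1, either way. A call with a gripper value outside its range is refused whole. The fingers move at their own pace and stop on an object; the grip force is fixed at half the most. Time passes only in rows, so rows that do not move let the fingers close. It gives the time, the measured TCP pose, the force and the opening at its end, in the units of the state.
- sensors.get_state(): the state, without advancing time (a new reading comes with each control period).
- optics.get_image(name): name is "scene" or "top" or "wrist"; returns a dict with "frame" (480x640x3 uint8, red, green, blue), "intrinsics" (3x3 intrinsics, pixels), "D" ([k1, k2, p1, p2, k3] as OpenCV has them; the pictures are not rectified), "origin" and "orientation" of the camera in the world. Camera axes: x right, y up, looking along -z (the intrinsics and any distortion apply to the point x, -y, -z); pixel columns grow to the right and rows downward; lengths in mm; the calibration is good to about 2 mm. A picture is of the moment at which its call begins. There is no depth.
- workorder.finish_job(): hands the job in, once; it reports no verdict.
Trained networks look in a picture, given as the dict that the camera call returned (one of the last four; its "shot" number tells which), for a name from the list of things; names that differ only in an ending like _2 or _b are one class to them, and where a whole thing is asked for, a point or a joint stands for the part that bears it (a point fixed in the world has none). Each returns a list of dicts, best first, with "conf" (0 to 1); they miss things now and then, are a little off and sometimes report something else, mostly with a low value. They report only what shows in the picture. A call takes as long as a camera call. They do not tell look-alikes from the thing itself.
- optics.search_frame(picture, target): "box" ([left, top, width, height] in pixels, round what is visible of it).
- optics.masks_of(picture, target): "region" (480x640 bool, what is visible of it) and "box" ([left, top, width, height] in pixels, round what is visible of it).
- optics.tip_of(picture, target): "xy" ([column, row] in pixels: a listed point, or the origin of a listed thing).
The state is a dict: "clock": time; "joint_positions": joint angles; "joint_velocities": joint speeds; "joint_efforts": joint torques, N m; "ee_pos": TCP position; "ee_rot": TCP orientation; "wrist_force": force on the tool from outside, world axes, zero at the start; "moment": the same for the moment, N m; "grip_width": opening from 0.0 (shut) to 1.0 (fully open).
Only numpy, scipy, OpenCV 4.12 (cv2) and the standard library are available. Lean on these libraries where they do the work, as an engineer would, in place of code of your own. Each camera call takes 0.05 s, during which the arm holds its last target. There are 200 camera calls.

## Working session

There is one attempt and no reset: what is moved stays moved. The work goes in short steps, Python scripts to look and compute and a shell command to move; the robot and the scene stay as the last step left them, time stands still between calls to the robot, and variables do not carry over. Pictures are saved under pics/ and viewed, about 8 in all and at most 12, crops included, and the job is handed in when it is done.

```bash
ls; mkdir -p pics; cat > h.py <<'E'
import numpy as np, cv2
from bench import sensors, optics, workorder, robot
from scipy.spatial.transform import Rotation as R
def cam(im):
    o=np.array(im["orientation"],float)
    Rm=o if o.shape==(3,3) else (R.from_rotvec(o).as_matrix() if o.shape==(3,) else R.from_quat(o).as_matrix())
    return Rm,np.array(im["origin"],float),np.array(im["intrinsics"],float),np.array(im["D"],float)
def ray(im,px):
    Rm,o,K,D=cam(im)
    u=cv2.undistortPoints(np.array(px,float).reshape(1,1,2),K,D).ravel()
    return o,Rm@np.array([u[0],-u[1],-1.])
def onz(im,px,z):
    o,d=ray(im,px); return o+d*(z-o[2])/d[2]
def proj(im,P):
    Rm,o,K,D=cam(im)
    p=(np.atleast_2d(P)-o)@Rm; p=p*[1,-1,-1]
    return cv2.projectPoints(p.reshape(-1,1,3),np.zeros(3),np.zeros(3),K,D)[0].reshape(-1,2)
def save(im,name,crop=None,s=1):
    f=im["frame"][:,:,::-1]
    if crop: l,t,w,h=crop; f=f[t:t+h,l:l+w]
    cv2.imwrite("pics/"+name,cv2.resize(f,None,fx=s,fy=s))
E
python3 - <<'E'
from h import *
Z=dict(holder=0,gate_hinge=75,gate_push=62,jar_mouth=114,cap_center=112,cap_mark=126,egg_tray=0,measuring_mug=0,brush=0)
for n in ("scene","top"):
    im=optics.get_image(n); save(im,n+".png"); print(n,im["origin"],im["orientation"])
    for k,z in Z.items():
        for d in optics.tip_of(im,k)[:3]: print(k,round(d["conf"],2),np.round(d["xy"]),np.round(onz(im,d["xy"],z)))
s=sensors.get_state(); print(s)
E
```

```text
pics
scene [1239.66233681 -821.52874788  743.43550175] [0.9689532  0.35364167 0.60011246]
holder 0.64 [361. 242.] [606. 111.   0.]
gate_push 0.95 [314. 214.] [505.  64.  62.]
jar_mouth 0.98 [362. 203.] [616.  98. 114.]
cap_center 0.89 [409. 248.] [788.   7. 112.]
cap_center 0.75 [363. 200.] [609. 110. 112.]
cap_center 0.63 [427. 222.] [767. 115. 112.]
cap_mark 0.84 [315. 205.] [553.  11. 126.]
cap_mark 0.71 [417. 215.] [748. 104. 126.]
cap_mark 0.58 [400. 253.] [793. -34. 126.]
egg_tray 0.9 [373. 183.] [462. 372.   0.]
measuring_mug 0.73 [180. 339.] [ 524. -364.   -0.]
measuring_mug 0.6 [403. 290.] [779.  16.   0.]
brush 0.74 [403. 293.] [783.   7.   0.]
top [ 552.46171715   -6.80443751 1157.29751975] [ 0.05088299 -0.03800475 -1.55006404]
holder 0.66 [280. 242.] [609. 107.   0.]
gate_hinge 0.92 [251. 259.] [568. 163.  75.]
gate_push 0.95 [291. 285.] [511.  74.  62.]
jar_mouth 0.71 [276. 240.] [607. 105. 114.]
cap_center 0.85 [214. 199.] [694. 242. 112.]
cap_center 0.84 [255. 320.] [437. 145. 112.]
cap_center 0.82 [275. 240.] [609. 107. 112.]
cap_mark 0.95 [222. 211.] [667. 221. 126.]
[... 234 characters left out ...]
, 'joint_positions': array([-1.42801277e+00,  1.50516864e-01,  1.43735523e+00, -2.38804061e-05,
        1.55379028e+00, -1.34026230e-01]), 'joint_velocities': array([ 8.09278877e-04, -3.31400333e-05,  1.75214273e-03, -7.78449320e-04,
       -4.32177687e-04,  6.86733021e-04]), 'joint_efforts': array([ 2.85174872e-03, -7.12792611e+01, -5.71061540e+01, -1.15217608e-05,
        1.43307680e-03,  3.59856153e-05]), 'ee_pos': array([ 157.09841479, -553.11349223,  231.27925738]), 'ee_rot': array([-3.11148157e+00, -4.33415956e-01,  3.79841956e-05]), 'wrist_force': array([-0.99793788,  0.23874387, -0.22848124]), 'moment': array([-0.05264249,  0.00062627,  0.03335366]), 'grip_width': 0.9990820091576418}
```

```bash
python3 - <<'E'
import cv2
a=cv2.imread("pics/top.png")[150:350,130:350]; b=cv2.imread("pics/scene.png")[130:300,250:470]
a=cv2.resize(a,None,fx=3.6,fy=3); b=cv2.resize(b,(a.shape[1],600))
a=cv2.resize(cv2.imread("pics/top.png")[150:350,130:380],(750,600))
cv2.imwrite("pics/t2.png",a)
E
```

```text
(no output)
```

View pics/t2.png

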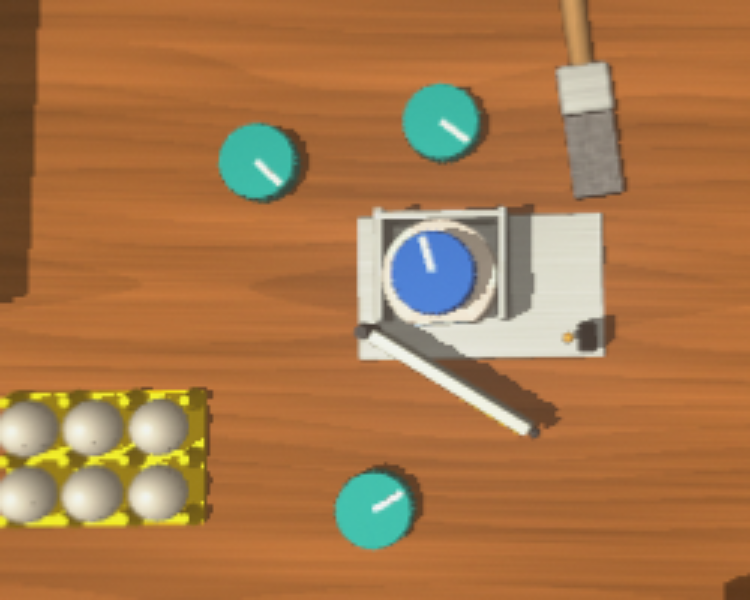

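View pics/scene.png

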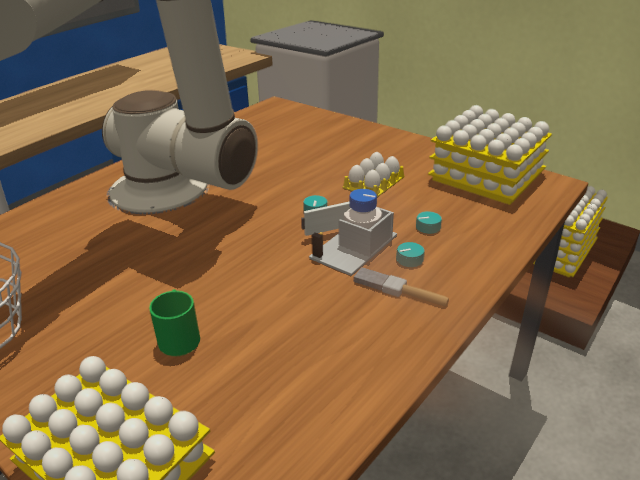

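The top view shows the robot side at the bottom. The blue cap is at crop (432,272), the hinge at (368,330), and the open gate's free end at (535,432). Three teal decoy caps lie on the table, one near (374,510). The scene view confirms this layout, with the mug at (175,320) and the brush behind the holder.

```bash
python3 - <<'E'
from h import *
im=optics.get_image("top")
f=lambda x,y,z:onz(im,(130+x/3,150+y/3),z)[:2].round(1)
for n,x,y,z in [("pl",358,217,4),("pr",603,213,4),("br",603,356,4),("bl",358,358,4),("hinge",368,330,75),("gend",535,432,75),("wl",376,212,75),("wr",505,210,75),("teal",374,510,28)]: print(n,f(x,y,z))
hs=cv2.cvtColor(im["frame"],cv2.COLOR_RGB2HSV)
m=cv2.inRange(hs,(105,120,80),(125,255,255)); m[:, :240]=0;m[:,310:]=0;m[:220]=0;m[262:]=0
ys,xs=np.nonzero(m); print("cap",len(xs),onz(im,(xs.mean(),ys.mean()),124).round(1))
s=sensors.get_state(); print(s["clock"],s["ee_pos"])
E
```

```text
pl [655.1 181.3]
pr [662.1 -12.9]
br [549.  -15.1]
bl [543.5 178. ]
hinge [564.9 159.8]
gend [492.3  34.4]
wl [652.8 156.4]
wr [656.2  60.4]
teal [427.7 158.4]
cap 538 [606.  107.8 124. ]
1.05 [ 157.10010739 -553.08532888  231.25431931]
```

```bash
python3 -m crank '[[[0.2,-1,0],0.9,-1],[[0.3,-1,0],0.9,-1],[[0.4,-1,0],0.85,-1],[[0.45,-1,0],0,-1],[[0.45,-1,0],0,-1],[[0.45,-1,0],0,-1],[[0.45,-1,0],0,-1],[[0.45,-1,0],0,-1],[[0.45,-1,0],0,-1],[[0.45,-1,0],0,-1]]'; python3 -m crank '[[[0.45,-1,0],0,-1],[[0.45,-1,0],0,-1],[[0.45,-1,0],0,-1],[[0.45,-1,0],0,-1],[[0.45,-1,0],0,-1],[[0.45,-1,0],0,-1],[[0.45,-1,0],0,-1],[[0.45,-1,0],0,-1],[[0.45,-1,0.4],0,-1],[[0,0,0],0,-1]]'
```

```text
clock: 2.05
ee_pos: [262.3, -249.3, 231.4]
ee_rot: [3.141, -0.002, 0.001]
wrist_force: [1.2, 0.0, 0.5]
grip_width: 0.004
clock: 3.05
ee_pos: [384.0, 22.1, 218.2]
ee_rot: [-3.14, -0.004, 0.002]
wrist_force: [-0.3, -0.8, 0.1]
grip_width: -0.003
```

```bash
python3 -m crank '[[[0.8,-0.8,0.3],0,-1],[[0.8,-0.8,0.6],0,-1],[[0.8,-0.7,0.9],0,-1],[[0,0,1],0,-1],[[0,0,1],0,-1],[[0,0,1],0,-1],[[0,0,0.5],0,-1],[[0,0,0],0,-1]]'; python3 - <<'E'
from h import *
im=optics.get_image("top"); save(im,"t3.png",(150,170,200,160),4)
s=sensors.get_state(); print(s["ee_pos"],s["ee_rot"]); print(proj(im,s["ee_pos"]))
im=optics.get_image("scene"); save(im,"s3.png",(270,150,160,120),5); print(proj(im,s["ee_pos"]))
for k in("gate_push","gate_hinge"):print(k,[(d["conf"],d["xy"]) for d in optics.tip_of(im,k)])
E
```

```text
clock: 3.85
ee_pos: [454.7, 87.7, 58.7]
ee_rot: [3.141, -0.002, -0.005]
wrist_force: [0.3, -0.1, 0.3]
grip_width: 0.001
[455.48885462  87.82087282  60.17186797] [ 3.14158404e+00 -1.76458646e-03 -2.06968489e-03]
[[284.38873724 309.67496662]]
[[303.82626534 204.19486946]]
gate_push [(0.97, [317.7, 215.6])]
gate_hinge []
```

View pics/s3.png

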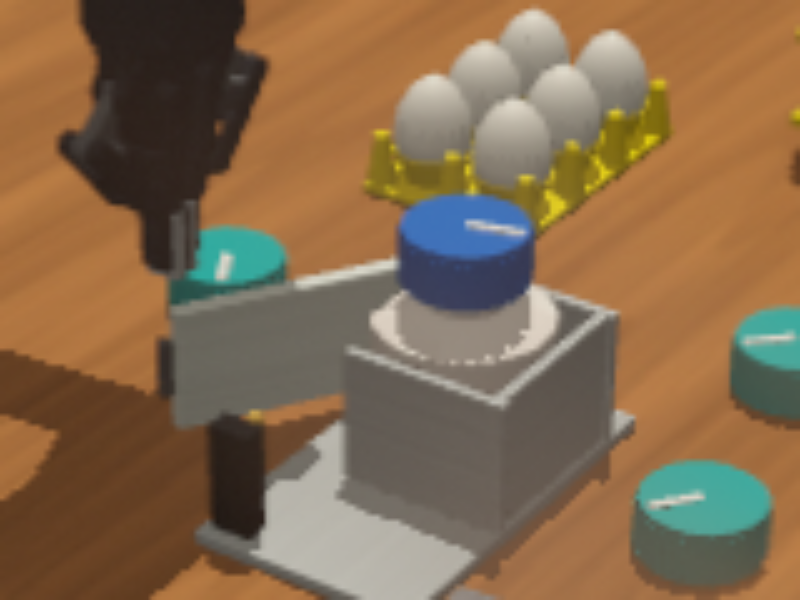

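The scene crop shows the closed fingers at (170,255), just outside the gate near its free end. The cap is on the jar and the gate is clear of the fingers. Next I push.

```bash
python3 -m crank '[[[0.5,0.15,0],0,-1],[[0.5,0.15,0],0,-1],[[0.35,0.15,0],0,-1],[[0.35,0.28,0],0,-1],[[0.35,0.18,0],0,-1],[[0.35,0.15,0],0,-1],[[0.2,0.08,0],0,-1],[[0.15,0.04,0],0,-1],[[0,0,0],0,-1]]'; python3 -m crank '[[[0.1,0.03,0],0,-1],[[0.1,0,0],0,-1],[[0,0,0],0,-1]]'
```

```text
clock: 4.95
ee_pos: [538.6, 52.7, 60.2]
ee_rot: [-3.142, 0.001, 0.0]
wrist_force: [-0.1, 0.4, -0.1]
grip_width: 0.005
clock: 5.25
ee_pos: [544.2, 52.0, 60.3]
ee_rot: [-3.142, 0.001, 0.001]
wrist_force: [-2.1, -0.0, 1.1]
grip_width: 0.001
```

```bash
python3 -m crank '[[[0.07,0,0],0,-1],[[0,0,0],0,-1]]'; python3 -m crank '[[[0.07,0,0],0,-1],[[0,0,0],0,-1]]'; python3 -m crank '[[[0.07,0,0],0,-1],[[0,0,0],0,-1]]'
```

```text
clock: 5.45
ee_pos: [544.8, 52.0, 60.2]
ee_rot: [3.142, -0.001, -0.006]
wrist_force: [-16.3, -0.7, 9.5]
grip_width: -0.001
clock: 5.65
ee_pos: [545.1, 52.0, 60.0]
ee_rot: [3.141, -0.001, -0.012]
wrist_force: [-33.6, -3.4, 20.2]
grip_width: -0.002
clock: 5.85
ee_pos: [548.7, 51.9, 59.9]
ee_rot: [3.141, -0.001, -0.006]
wrist_force: [-8.9, -3.0, 0.8]
grip_width: -0.003
```

```bash
python3 -m crank '[[[0.05,0,0],0,-1],[[0,0,0],0,-1]]'; python3 -m crank '[[[0.05,0,0],0,-1],[[0,0,0],0,-1]]';python3 - <<'E'
from h import *
im=optics.get_image("top"); save(im,"t4.png",(220,210,120,90),6)
im=optics.get_image("scene"); save(im,"s4.png",(290,170,120,90),6)
E
```

```text
clock: 6.05
ee_pos: [551.5, 51.8, 60.0]
ee_rot: [3.141, -0.001, -0.002]
wrist_force: [-3.6, -1.2, -2.7]
grip_width: -0.003
clock: 6.25
ee_pos: [553.8, 52.0, 60.4]
ee_rot: [-3.141, 0.001, -0.001]
wrist_force: [-1.0, -0.7, -0.5]
grip_width: -0.003
```

View pics/s4.png

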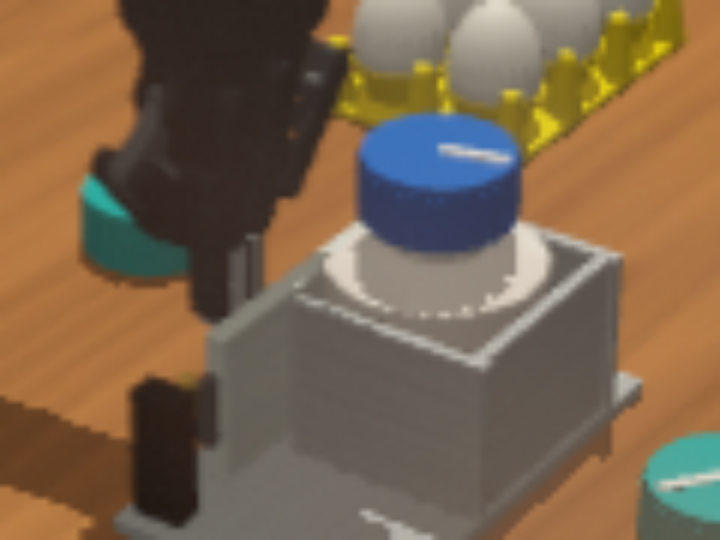

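The crop shows the gate lying flush with the wall's front edge, past the catch post at (160,450). The force dropped from 33 N to 1 N as it snapped over. I'll press a little more to confirm it is seated.

```bash
python3 -m crank '[[[0.07,0,0],0,-1],[[0,0,0],0,-1]]'; python3 -m crank '[[[0.05,0,0],0,-1],[[0,0,0],0,-1]]'
```

```text
clock: 6.55
ee_pos: [554.2, 52.0, 60.2]
ee_rot: [-3.141, 0.001, 0.006]
wrist_force: [-17.2, -0.3, 8.7]
grip_width: -0.001
clock: 6.75
ee_pos: [554.4, 52.0, 60.1]
ee_rot: [3.142, -0.001, -0.01]
wrist_force: [-29.7, -2.2, 16.8]
grip_width: 0.002
```

```bash
python3 -m crank '[[[-0.7,0,0],0,-1],[[-0.7,0,0],0,-1],[[0,0,-1],0,-1],[[0,0,-1],0,-1],[[0,0,-1],0,-1],[[0,0,-1],0,1],[[0.8,-0.6,-0.6],0,1],[[0.8,-0.6,0],0,1],[[0.8,-0.6,0],0,1],[[0.8,0,0],0,1]]'; python3 -m crank '[[[0,0,0],0,1],[[0,0,0],0,1]]'; python3 - <<'E'
from h import *
s=sensors.get_state(); print(s["ee_pos"])
top=optics.get_image("top"); im=optics.get_image("wrist"); save(im,"w5.png",None,1.0)
for n,i in(("top",top),("wrist",im)):
  for k,z in dict(jar_mouth=114,cap_center=112,cap_mark=126,gate_push=62,gate_hinge=75).items():
    for d in optics.tip_of(i,k)[:2]: print(n,k,round(d["conf"],2),np.round(d["xy"]),onz(i,d["xy"],z).round(1))
hs=cv2.cvtColor(im["frame"],cv2.COLOR_RGB2HSV); m=cv2.inRange(hs,(105,120,80),(125,255,255))
ys,xs=np.nonzero(m); print(len(xs),xs.mean(),ys.mean(),onz(im,(xs.mean(),ys.mean()),126))
E
```

```text
clock: 7.75
ee_pos: [612.2, 107.9, 198.7]
ee_rot: [-3.141, -0.002, -0.002]
wrist_force: [-0.6, -0.6, 0.1]
grip_width: 0.846
clock: 7.95
ee_pos: [611.3, 105.9, 197.9]
ee_rot: [-3.141, 0.001, 0.001]
wrist_force: [-0.5, 0.4, 0.7]
grip_width: 1.004
[611.25926413 105.92527676 197.94751247]
top cap_center 0.86 [255. 319.] [439.7 145.5 112. ]
top cap_center 0.36 [279. 191.] [713.9 101.2 112. ]
top cap_mark 0.91 [263. 315.] [450.1 127.5 126. ]
top gate_push 0.67 [299. 260.] [567.4  57.2  62. ]
top gate_hinge 0.66 [250. 264.] [557.1 165.1  75. ]
wrist cap_center 0.69 [312. 251.] [610. 109. 112.]
wrist cap_center 0.68 [304.  45.] [721.4 112.5 112. ]
wrist cap_mark 0.91 [133. 124.] [683.7 199.4 126. ]
wrist cap_mark 0.86 [281. 386.] [524.5 128.7 126. ]
wrist gate_push 0.67 [387. 285.] [564.4  54.7  62. ]
wrist gate_push 0.67 [312. 249.] [592.4 110.   62. ]
wrist gate_hinge 0.62 [235. 288.] [568.2 164.3  75. ]
wrist gate_hinge 0.48 [296. 219.] [618.7 120.2  75. ]
7869 313.68089973313 256.7796416317194 [611.53897579 107.94790047 126.        ]
```

View pics/w5.png

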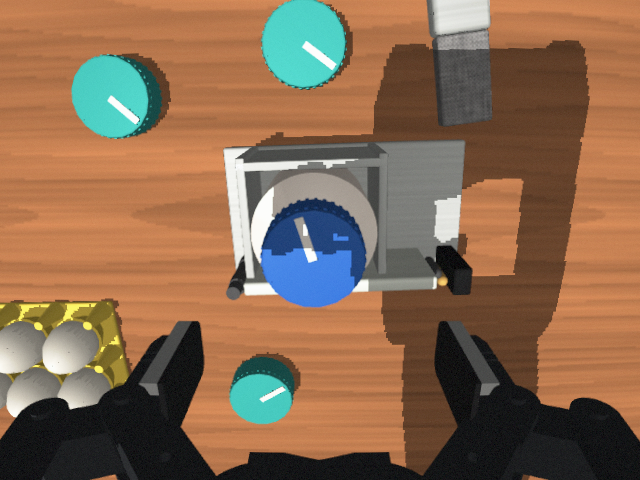

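The wrist view shows the gate closed across the bay at (345,285), past the catch post at (452,270). The blue cap's top is centred near (314,254), with its white line from (313,262) to (297,218).

```bash
python3 - <<'E'
from h import *
im=optics.get_image("wrist")
for x in(607,611):
  print(x,proj(im,[[x+dx,107+dy,126] for dx,dy in((-30,0),(30,0),(0,-30),(0,30),(0,0))]).round(0).tolist())
print(onz(im,(313,262),126),onz(im,(297,218),126))
hs=cv2.cvtColor(im["frame"],cv2.COLOR_RGB2HSV); m=cv2.inRange(hs,(105,100,40),(125,255,255))
c=max(cv2.findContours(m,0,1)[0],key=cv2.contourArea); print(cv2.minEnclosingCircle(c),cv2.boundingRect(c))
E
```

```text
607 [[316.0, 312.0], [315.0, 213.0], [369.0, 265.0], [262.0, 265.0], [315.0, 265.0]]
611 [[316.0, 306.0], [315.0, 205.0], [369.0, 258.0], [261.0, 258.0], [315.0, 258.0]]
[608.62885526 108.35290089 126.        ] [634.05952607 116.81974644 126.        ]
((312.9885559082031, 252.83343505859375), 54.28525161743164) (261, 199, 105, 108)
```

```bash
python3 -m crank '[[[0,-0.07,0.8],0,1],[[0,0,0.8],0,1],[[0,0,0.8],0,1],[[0,0,0.7],0,1],[[0,0,0.4],0,1],[[0,0,0],0,1]]'; python3 -m crank '[[[0,0,0],0,-1],[[0,0,0],0,-1],[[0,0,0],0,-1],[[0,0,0],0,-1],[[0,0,0],0,-1],[[0,0,0],0,-1]]'; python3 - <<'E'
from h import *
print(sensors.get_state()["moment"])
im=optics.get_image("scene"); save(im,"s6.png",(290,150,120,90),6)
E
```

```text
clock: 9.2
ee_pos: [610.5, 107.9, 91.9]
ee_rot: [3.142, -0.001, -0.004]
wrist_force: [0.3, 0.1, 1.5]
grip_width: 1.005
clock: 9.8
ee_pos: [611.9, 108.5, 95.0]
ee_rot: [-3.141, 0.001, -0.004]
wrist_force: [-0.1, 5.1, 6.1]
grip_width: 0.688
[ 0.67909856  0.13704929 -0.03146871]
```

View pics/s6.png

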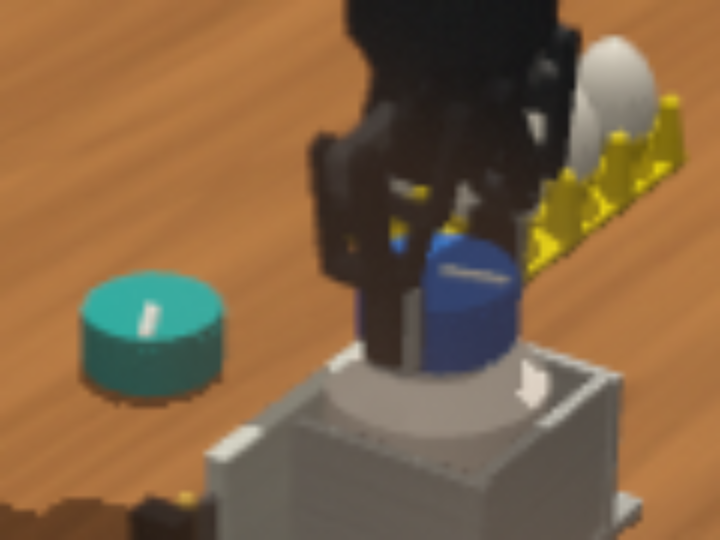

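The fingers hold the cap near (430,310), clear of the shoulder. Opening is 0.688 × 85 = 58.5 mm, which matches the cap. Next I turn it anticlockwise (negative twist).

```bash
python3 -m crank '[[[0,0,0],-0.6,-1],[[0,0,0],-0.6,-1],[[0,0,0],-0.6,-1],[[0,0,0],-0.6,-1],[[0,0,0],0,-1]]'; python3 -c "
from h import *
print(sensors.get_state()['moment'],sensors.get_state()['joint_positions'])
im=optics.get_image('scene'); save(im,'s7.png',(290,150,120,90),6)"
```

```text
clock: 10.35
ee_pos: [611.8, 108.3, 94.9]
ee_rot: [-3.116, -0.397, -0.003]
wrist_force: [-0.2, 2.5, 5.6]
grip_width: 0.687
[0.20106405 0.08911339 0.10469536] [5.10086499e-02 3.22064458e-01 1.50820485e+00 4.10060755e-04
 1.30918912e+00 1.36846803e+00]
```

View pics/s7.png

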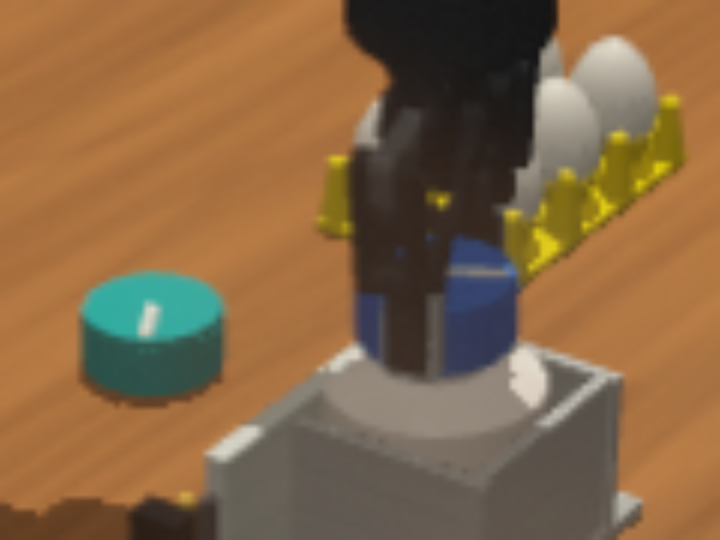

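The line on the cap has turned from sloping down to level at (445–512,272), so the cap follows the grip. I'll keep turning.

```bash
python3 -m crank '[[[0,0,0],-0.7,-1],[[0,0,0],-0.7,-1],[[0,0,0],-0.7,-1],[[0,0,0],0,-1]]';  python3 -c "
from h import *
print(sensors.get_state()['moment'])";python3 -m crank '[[[0,0,0],-0.7,-1],[[0,0,0],-0.7,-1],[[0,0,0],-0.7,-1],[[0,0,0],-0.7,-1],[[0,0,0],0,-1]]'; python3 -c "
from h import *
print(sensors.get_state()['moment'])
im=optics.get_image('scene'); save(im,'s8.png',(290,150,120,90),6)"
```

```text
clock: 10.8
ee_pos: [611.9, 108.2, 95.1]
ee_rot: [3.054, 0.737, 0.004]
wrist_force: [-0.9, 1.2, 5.8]
grip_width: 0.687
[0.14342501 0.14484155 0.17423384]
clock: 11.3
ee_pos: [611.9, 108.6, 95.6]
ee_rot: [2.913, 1.175, 0.005]
wrist_force: [-3.5, 4.5, 13.3]
grip_width: 0.689
[0.64948755 0.5561988  0.13405207]
```

View pics/s8.png

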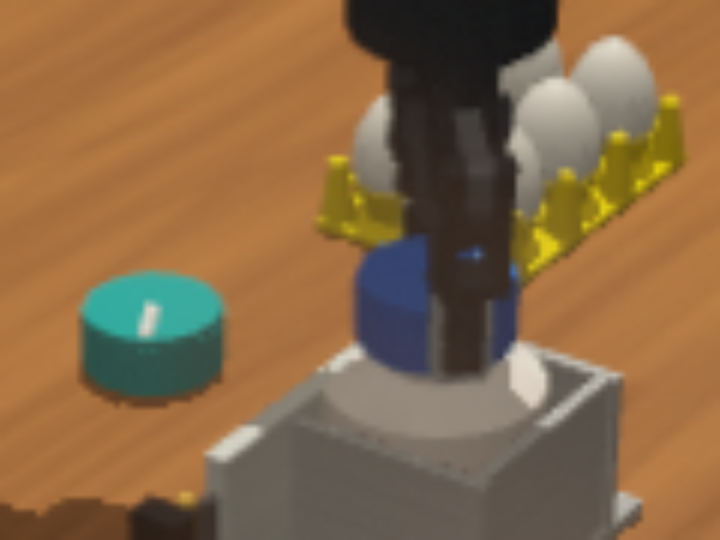

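The finger has swung round to (465,310) and the cap has turned with it. The upward force has risen to 13 N, as expected near the pop-up. I'll turn further, past 1.2 rad in total.

```bash
python3 -m crank '[[[0,0,0],-0.8,-1],[[0,0,0],-0.8,-1],[[0,0,0],-0.8,-1],[[0,0,0],-0.8,-1],[[0,0,0],-0.8,-1],[[0,0,0],-0.4,-1],[[0,0,0],0,-1]]';  python3 -c "
from h import *
print(sensors.get_state()['moment'])"; python3 -m crank '[[[0,0,-0.1],0,-1],[[0,0,-0.1],0,-1],[[0,0,0],0,-1]]'; python3 -c "
from h import *
print(sensors.get_state()['moment'])
im=optics.get_image('scene'); save(im,'s9.png',(290,150,120,90),6)"
```

```text
clock: 12.05
ee_pos: [611.4, 109.4, 95.5]
ee_rot: [-2.568, -1.808, -0.004]
wrist_force: [-6.8, 10.7, 15.0]
grip_width: 0.693
[ 1.61518941  1.36857634 -0.07623006]
clock: 12.35
ee_pos: [611.5, 108.2, 100.3]
ee_rot: [2.571, 1.805, 0.002]
wrist_force: [-2.9, 4.8, 2.3]
grip_width: 0.69
[ 0.83173158  0.4191393  -0.01802762]
```

View pics/s9.png

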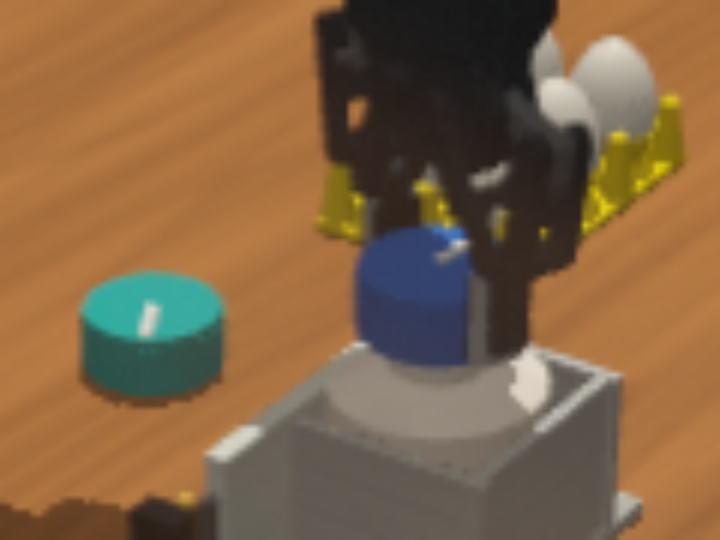

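The cap has risen about 5 mm with the gripper, with neck visible below it at (440,370). The shoulder and walls are unchanged and no jar weight shows in the force. I'll lift to about 20 mm above the mouth.

```bash
python3 -m crank '[[[0,0,-0.2],0,-1],[[0,0,-0.2],0,-1],[[0,0,-0.2],0,-1],[[0,0,-0.2],0,-1],[[0,0,-0.15],0,-1],[[0,0,0],0,-1],[[0,0,0],0,-1],[[0,0,0],0,-1]]'; python3 - <<'E'
from h import *
s=sensors.get_state(); print(s["moment"],s["ee_pos"],s["ee_rot"])
im=optics.get_image("scene"); save(im,"s10.png",(290,140,120,90),6)
x,y=611,108
print("expected mouth z114",proj(im,[x,y,114]),"cap bottom near rim")
hs=cv2.cvtColor(im["frame"],cv2.COLOR_RGB2HSV); m=cv2.inRange(hs,(105,120,30),(125,255,255))
m[:, :330]=0;m[:,390:]=0;m[:150]=0;m[240:]=0
ys,xs=np.nonzero(m); print("blue",xs.min(),xs.max(),ys.min(),ys.max())
a=np.linspace(0,2*np.pi,180)
for z in(130,134,138): print(z,proj(im,np.c_[x+30*np.cos(a),y+30*np.sin(a),0*a+z])[:,1].max(), proj(im,np.c_[x+30*np.cos(a),y+30*np.sin(a),0*a+z])[:,0].min())
for k in("jar_mouth","cap_center","jar"):print(k,[(d["conf"],d["xy"]) for d in optics.tip_of(im,k)][:2])
print(proj(im,[[x,y,148],[x,y,8]]))
E
```

```text
clock: 13.2
ee_pos: [611.1, 107.9, 127.5]
ee_rot: [-2.571, -1.805, 0.001]
wrist_force: [0.2, -0.6, 0.3]
grip_width: 0.69
[-0.02661622 -0.05052122 -0.01366195] [611.06405191 107.94274298 127.51641214] [-2.57070045e+00 -1.80527614e+00  5.71882863e-04]
expected mouth z114 [[363.19694953 200.15346777]] cap bottom near rim
blue 350 367 177 189
130 200.49586187718094 349.633418397626
134 198.86692770235263 349.6474627934342
138 197.2326880865312 349.66147669709085
jar_mouth [(0.83, [360.7, 204.7])]
cap_center [(0.95, [361.5, 186.6]), (0.86, [410.6, 252.1])]
jar [(0.71, [365.8, 239.9]), (0.37, [363.1, 186.9])]
[[363.50344924 186.50839581]
 [362.24712297 240.40220564]]
```

View pics/s10.png

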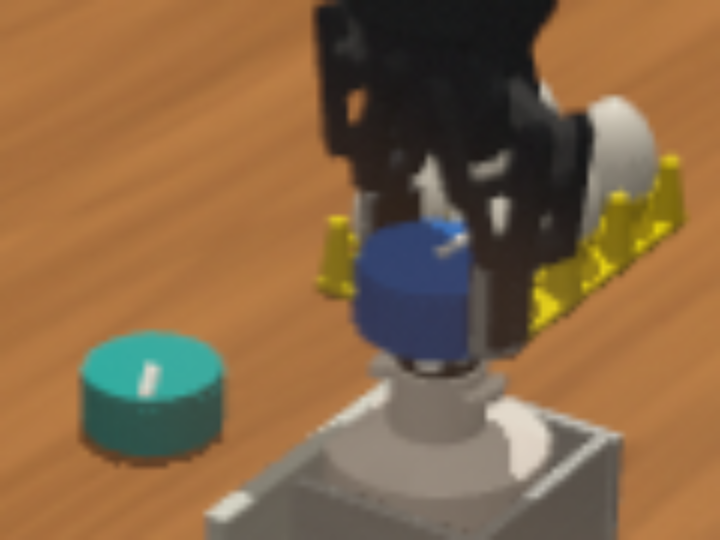

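The cap is fully off, level, and centred above the neck, with the jar still seated in the closed holder. The gap reads 16–19 mm, so I'll raise it 3 mm, let it settle and hand in.

```bash
python3 -m crank '[[[0,0,-0.1],0,-1],[[0,0,0],0,-1],[[0,0,0],0,-1],[[0,0,0],0,-1],[[0,0,0],0,-1]]'; python3 - <<'E'
from h import *
for n in("scene","top"):
    im=optics.get_image(n)
    for k,z in dict(cap_center=149,egg_tray=0,measuring_mug=0,brush=0,gate_push=62).items():
        for d in optics.tip_of(im,k)[:1]: print(n,k,round(d["conf"],2),onz(im,d["xy"],z).round(0))
print(sensors.get_state()["grip_width"],workorder.finish_job())
E
```

```text
clock: 13.9
ee_pos: [611.2, 108.0, 130.8]
ee_rot: [-2.571, -1.805, 0.0]
wrist_force: [0.2, -0.3, -0.5]
grip_width: 0.693
scene cap_center 0.97 [801.  52. 149.]
scene egg_tray 0.65 [459. 368.   0.]
scene measuring_mug 0.77 [ 524. -364.   -0.]
scene brush 0.6 [781.   6.   0.]
scene gate_push 0.75 [562.  57.  62.]
top cap_center 0.73 [706. 100. 149.]
top egg_tray 0.77 [464. 369.   0.]
top measuring_mug 0.83 [ 528. -370.    0.]
top brush 0.71 [772.   6.   0.]
top gate_push 0.53 [565.  54.  62.]
the job is handed in; nothing more can be done
0.6874335625501202 None
```

I shut the gate past its catch, unscrewed the blue cap about 1.2 rad anticlockwise and lifted it straight off. The job was handed in at about 14 s with the cap still gripped, level and still over the open jar.

- **Gate:** the push force rose to about 33 N, dropped to about 1 N as the gate snapped over, then met a hard stop. It still reads shut in the last pictures.
- **Cap height:** the underside is about 2 cm above the mouth. Two estimates differed by about 3 mm: 16 mm from the cap's rise and 19 mm from the picture. I raised the cap another 3 mm, so the gap is now about 19–22 mm.
- **Grip and jar:** the opening reads about 58.5 mm (the cap is 60 mm across) and the wrist force is under 1 N. The jar was seated in the closed holder in the last picture I viewed, taken just before the 3 mm raise.
- **Tray, mug and brush:** these were found where they started, within 2–13 mm. The largest difference was the mug in the top view, while the scene view puts the mug exactly where it was. The arm stayed clear of all three.
- **Check that failed:** in the last detector pass, the top cap hit in each camera was a teal decoy. The cap's final position therefore rests on the arm's pose and the last viewed picture.

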